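Clear the rinse station and open its gate valve

TASK

Get the rinse station running: use the scraper block to wipe the three broken white chips off the steel wash plate into the catch trough at its end, without touching the chips with the fingers, and stand the scraper back upright on the bench. Then wind the valve's handwheel open by its upright handle (counter-clockwise seen from above, more than one full turn) until you feel the stop, back it off a quarter turn so that it cannot seize, and let go. Leave the jar, bowl, spatula and white bottle where they are.

Things in the scene. Friction and masses are not known exactly. Their poses are not given: they have to be found in the camera images.
- plate_mid (a point): centre of the upper face of the steel wash plate, which is fixed to the bench and level, 45 mm above the bench. Axes of the station: y runs along the plate from the handwheel (at -y) to the catch trough (at +y), z up. The plate is 170 mm long in y (ends at y = -85 and +85 mm, both ends open) and 130 mm wide in x between two lips (inner faces at x = -65 and +65 mm) that stand 10 mm above it
- trough_mid (a point): centre of the floor of the open catch trough that adjoins the plate's +y end: floor 14 mm and rim 45 mm above the bench, inside 162 mm in x, and in the plate's frame from y = 85 to 211 mm. A bent rinse pipe of 18 mm diameter, 119 mm high above the bench, rises behind the trough and hangs over its far (+x) part from x = 53 mm outwards at y = 165 mm; it also runs low along the station's far side at x = 105 mm
- wheel_axis (a point): point on the upright axis of the gate valve's handwheel, 152 mm above the bench, level with the middle of the handle; it lies at y = -230 mm, x = 0 from the plate's centre. The aluminium wheel is 144 mm across, level, its rim 108 to 122 mm above the bench
- handle_mid (a point): centre (half-way up) of the black upright handle on the wheel's rim: a cylinder of 24 mm diameter, from 124 to 180 mm above the bench, 65 mm from the wheel's axis. It spins freely on its own pin, so it can be gripped from above and led round the circle without turning the gripper
- wheel (a joint): angle of the handwheel (rad), growing as it is opened (counter-clockwise from above); at 0 the handle stands at the +x side of the axis, in the station's axes. It starts at a different angle every time; the hard stop at fully open lies 1.15 to 1.7 turns further on and must be felt. The wheel turns with steady friction, about 3 N at the handle, and stays where it is left
- scraper_mid (a point): centre (half-way up, 36 mm above its underside) of the loose scraper block, 220 g, which stands upright on the bench: black rubber foot 100 mm long (its x) by 40 mm thick (its y) by 20 mm high, and on it a wooden grip 74 mm long (x), 22 mm thick (y), from 20 to 72 mm above the underside. The foot's long side does the wiping
- scraper: the same scraper block; origin at the centre of its underside
- chip_a: broken piece of white-coated glass plate, 24 x 18 mm, 6 mm thick, 12 g, lying loose on the steel wash plate; origin at the centre of its underside
- chip_b: broken piece of white-coated glass plate, 22 x 17 mm, 6 mm thick, 12 g, lying loose on the steel wash plate; origin at the centre of its underside
- chip_c: broken piece of white-coated glass plate, 25 x 15 mm, 6 mm thick, 12 g, lying loose on the steel wash plate; origin at the centre of its underside
- bottle_c: bystander: white plastic bottle, 72 mm across, 170 mm tall; origin at the centre of its underside
- jar: bystander: low glass jar with black cap, 68 mm across, 85 mm tall; origin at the centre of its underside
- dish: bystander: white porcelain bowl, 90 mm across, 60 mm tall; origin at the centre of its underside
- spatula: bystander: spatula lying flat, 180 mm long along its x axis; origin at the centre of its underside
Not all that is in view belongs to the job. Leave any green look-alike of the scraper alone.

How it is judged:
By the outcome, as a careful person would: the job done as asked, in the order asked, and still so for the second after the job is handed in, with the robot touching nothing.
It also fails if it takes over 72 s, if anything falls off the work surface, if the arm or the gripper's body presses on something with over 40 N, if the wrist force passes 120 N, or if a joint passes its speed limit or range.

ROBOT

A 6-joint arm with a two-finger parallel gripper is mounted at the origin on the work surface. World frame = base frame: x ahead of the robot, y to its left, z up, the work surface at z = 0. Lengths are in mm, angles in rad, forces in N, time in s.
With the tool pointing down it reaches from about 375 to 925 mm from the base axis. Payload 5.7 kg.
Tool frame: the origin (TCP) lies at the centre of the arm's flange, where the gripper is bolted on; the fingertips stand 173 mm ahead of it and the grasp point (between the pads) lies 155 mm ahead of it (arm.grip_depth is the distance from the TCP to the grasp point, in mm); z points along the fingers, y is the direction in which the jaws open and shut (so a half turn about z gives the same grasp; the last joint's range is limited). The gripper opens to 85 mm and grips with 20 to 120 N. Pads are 22 mm wide; open, the fingers measure 114 mm over their backs; the gripper's body (76 mm by 85 mm) begins 54 mm behind the grasp point. The pads swing forward as they close: fully open they stand 13 mm farther back than shut.
Start: joints at [1.118, 0.359, 1.51, -0, 1.272, -0.115], TCP at [198.847, 566.079, 404.667] pointing down, gripper open.
Joint ranges: [-2.97, 2.97], [-1.01, 2.36], [0.21, 2.38], [-0.96, 4.11], [0.2, 2.71], [-2.98, 2.98]. Speed limits (rad/s): [2.39, 2.39, 3.14, 3.14, 3.14, 3.14].

INTERFACE

Orientations are given as a 3x3 rotation matrix whose columns are the frame's x, y, z axes.
In Python, from cell import monitor, eyes, sign_off, arm gives the robot as it stands. The module is installed in compiled form; this text tells all that it offers.
- The arm moves only by the tool carry_out, never from a script. Its argument "steps" is a list of rows, each a list of 7 numbers: the finger opening in mm, from 0 to 85.4, then the shift along the tool's x, y, z in mm, then the turn, a rotation vector about the tool's x, y, z in rad. A call has 1 to 8 rows; each row is the pose to reach, as a shift and turn from the pose measured when the call began, along the tool's axes at that moment; what a row does not reach only later rows make up. A row lasts 1/10 s, in which the tool goes at most 50 mm and 8.59 degrees, less where a joint would pass 70% of its speed; a pose out of reach is approached as far as the arm can. A call with a gripper value outside its range is refused whole. The fingers move at their own pace and stop on an object; "squeeze" is the grip in N (left out, the last holds). Time passes only in rows, so rows that repeat a pose let the fingers close. It gives the time, the measured TCP pose, the force and the opening at its end, in the units of the state.
- monitor.sense(): the state, without advancing time (a new reading comes with each control period).
- eyes.grab_frame(name): name is "scene" or "top"; returns (picture, depth): 480x640x3 uint8, blue, green, red; 480x640 float32, mm along the optical axis (not along the pixel's ray), 0 where there is no reading.
- eyes.get_calibration(name): a dict with "fovy" (degrees; the focal length in pixels is half the picture's height over the tangent of half this angle, whatever the lens; pixels are square), "cx", "cy" (the principal point, pixels), "cam_to_world" (4x4, takes a point from camera to world coordinates). Camera axes: x right, y down, z forward; pixel columns grow to the right and rows downward; lengths in mm; the calibration is good to about 2 mm. A picture is of the moment at which its call begins. get_calibration takes no time and is no camera call.
- sign_off(): hands the job in, once; it reports no verdict.
The state is a dict: "time_s": time; "joints": joint angles; "joint_velocities": joint speeds; "effort": joint torques, N m; "ee_pos": TCP position; "eef_rot": TCP orientation; "ft_force": force on the tool from outside, world axes, zero at the start; "torque": the same for the moment, N m; "grip_width": finger opening in mm.
Only numpy, scipy, OpenCV 4.12 (cv2) and the standard library are available. Lean on these libraries where they do the work, as an engineer would, in place of code of your own. Each camera call takes 0.05 s, during which the arm holds its last target. There are 200 camera calls.

## Working session

There is one attempt and no reset: what is moved stays moved. The work goes in short steps, Python scripts to look and compute and a tool call to move; the robot and the scene stay as the last step left them, time stands still between calls to the robot, and variables do not carry over. Pictures are saved under pics/ and viewed, about 8 in all and at most 12, crops included, and the job is handed in when it is done.

Besides the shell and the picture viewer there is one more tool, called after ">>>" by a JSON object that holds its "api" and its "payload", one argument or row to a line. carry_out: Moves the arm, as the interface text tells. Its arguments: {"type":"object","properties":{"steps":{"type":"array"},"squeeze":{"type":"number"}},"required":["steps"]}

```bash
mkdir -p pics; cat > h.py <<'E'
import numpy as np, cv2
from cell import monitor, eyes, sign_off, arm
def look(n):
    im,d=eyes.grab_frame(n); return im,d,eyes.get_calibration(n)
def ray(c,u,v):
    f=240/np.tan(np.radians(c["fovy"])/2); T=np.array(c["cam_to_world"])
    return T[:3,3], T[:3,:3]@np.array([(u-c["cx"])/f,(v-c["cy"])/f,1])
def onz(c,u,v,z):
    o,r=ray(c,u,v); return o+r*(z-o[2])/r[2]
def cloud(c,d):
    v,u=np.mgrid[:480,:640]; f=240/np.tan(np.radians(c["fovy"])/2); T=np.array(c["cam_to_world"])
    p=np.stack([(u-c["cx"])/f*d,(v-c["cy"])/f*d,d],-1); return p@T[:3,:3].T+T[:3,3]
E
python3 - <<'E'
from h import *
for n in("scene","top"):
    im,d,c=look(n); cv2.imwrite(f"pics/{n}0.png",im); np.savez(f"{n}0.npz",im=im,d=d); print(n,c,(d>0).mean())
s=monitor.sense(); print(s["ee_pos"],s["eef_rot"],s["ft_force"],s["time_s"])
E
```

```text
scene {'fovy': 55.949772584357575, 'cx': 315.67518260893013, 'cy': 234.12678766451927, 'cam_to_world': array([[-8.44787052e-01,  3.35035960e-01, -4.17235836e-01,
         9.51299963e+02],
       [ 5.34932576e-01,  5.48422900e-01, -6.42712581e-01,
         7.08121304e+02],
       [ 1.34898612e-02, -7.66148307e-01, -6.42522214e-01,
         8.00976419e+02],
       [ 0.00000000e+00,  0.00000000e+00,  0.00000000e+00,
         1.00000000e+00]])} 0.9959700520833333
top {'fovy': 46.08509302170327, 'cx': 324.78626500456147, 'cy': 233.95617045925655, 'cam_to_world': array([[-1.63212634e-03, -9.94053836e-01,  1.08877490e-01,
         3.71216220e+02],
       [-9.99923936e-01,  2.91241334e-04, -1.23303047e-02,
         3.67549499e+01],
       [ 1.22252770e-02, -1.08889333e-01, -9.93978700e-01,
         1.48349068e+03],
       [ 0.00000000e+00,  0.00000000e+00,  0.00000000e+00,
         1.00000000e+00]])} 0.9960709635416667
[198.71303296 565.7914418  403.92510757] [[-9.43470819e-01  3.31454769e-01 -7.41530735e-04]
 [ 3.31455542e-01  9.43469608e-01 -1.52380718e-03]
 [ 1.94538554e-04 -1.68345208e-03 -9.99998564e-01]] [ 0.81424188 -0.3154156  -0.47920333] 0.1
```

View pics/scene0.png

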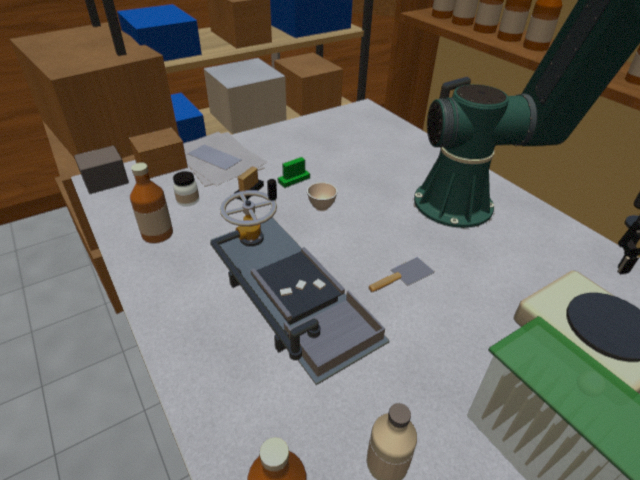

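View pics/top0.png

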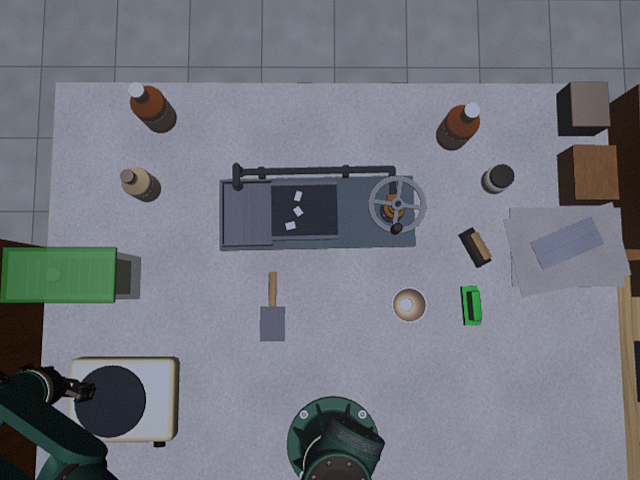

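The top view shows the plate at (305,210) with white chips at (298,196), (297,211) and (290,226). The trough is at (246,213), the wheel at (397,204) with its handle at (397,228), and the scraper at (475,247). The green decoy is at (471,305).

```bash
python3 - <<'E'
from h import *
z=np.load("top0.npz"); im,d=z["im"],z["d"]; c=eyes.get_calibration("top"); P=cloud(c,d)
hsv=cv2.cvtColor(im,cv2.COLOR_BGR2HSV)
def box(m,name,roi,zz=None,mina=15):
    u0,v0,u1,v1=roi; k=np.zeros(m.shape,np.uint8); k[v0:v1,u0:u1]=m[v0:v1,u0:u1]
    cs,_=cv2.findContours(k,0,1)
    for q in cs:
        if cv2.contourArea(q)<mina: continue
        mm=np.zeros_like(k); cv2.drawContours(mm,[q],-1,1,-1); h=np.median(P[mm>0][:,2]) if zz is None else zz
        w=np.array([onz(c,*p,h)[:2] for p in q[:,0].astype(float)],np.float32); r=cv2.minAreaRect(w)
        b=cv2.boxPoints(r); print(name,"h%.0f"%h,"c",np.round(r[0],1),"size",np.round(r[1],1),"ang",round(r[2],1), "box",b.round(0).tolist())
V=hsv[...,2]; S=hsv[...,1]; H=hsv[...,0]
box((V>150)&(S<60),"chip",(268,180,342,240),51,10)
Z=P[...,2]
box(((Z>40)&(Z<50)).astype(np.uint8),"z45",(200,150,345,260))
box(((Z>52)&(Z<58)).astype(np.uint8),"lip",(200,150,345,260))
box(((Z>100)&(Z<130)).astype(np.uint8),"wheel",(360,165,435,245),122)
box((Z>165).astype(np.uint8),"handle",(360,165,435,250),180,5)
box(((H>5)&(H<25)&(S>90)&(V>60)).astype(np.uint8),"wood",(450,220,500,275),72)
box((Z>45).astype(np.uint8),"wood z",(450,220,500,275),72)
box(((Z>8)).astype(np.uint8),"scr all",(450,220,500,275),20)
print("scr z max",Z[225:270,455:495].max(), "steel base", np.percentile(Z[220:245,345:360],50))
box(((V<45)).astype(np.uint8),"plate dark",(268,180,342,242),45)
box(((V<40)).astype(np.uint8),"handle dark",(385,215,410,240),180)
for y in(190,205,220,235): print([int(x) for x in Z[y,212:345:4]])
cv2.imwrite("pics/crop0.png",cv2.resize(im[160:280,210:510],(800,320),interpolation=cv2.INTER_CUBIC))
E
```

```text
chip h51 c [551.  108.5] size [16.3 22.3] ang 14.2 box [[540.0, 117.0], [546.0, 96.0], [562.0, 100.0], [556.0, 121.0]]
chip h51 c [587.8  88.3] size [20.1 15. ] ang 33.5 box [[575.0, 89.0], [584.0, 76.0], [600.0, 88.0], [592.0, 100.0]]
chip h51 c [627.7  89. ] size [13.  23.1] ang 72.0 box [[615.0, 86.0], [637.0, 79.0], [641.0, 92.0], [619.0, 99.0]]
z45 h45 c [558.3 275.1] size [169.2  71.5] ang 30.6 box [[467.0, 263.0], [504.0, 201.0], [649.0, 287.0], [613.0, 349.0]]
z45 h46 c [595.2  73.2] size [141.6 169.8] ang 1.3 box [[522.0, 157.0], [526.0, -13.0], [668.0, -10.0], [664.0, 160.0]]
z45 h45 c [669.3 199.3] size [ 5.3 77.6] ang 0.1 box [[667.0, 238.0], [667.0, 161.0], [672.0, 161.0], [672.0, 238.0]]
z45 h47 c [686. 176.] size [13.2 56.9] ang 0.1 box [[679.0, 204.0], [679.0, 148.0], [693.0, 148.0], [693.0, 204.0]]
lip h56 c [5.215e+02 2.000e-01] size [ 9.8 25.9] ang 8.2 box [[515.0, 12.0], [519.0, -13.0], [528.0, -12.0], [525.0, 14.0]]
lip h56 c [521.3  87.2] size [ 12.7 137.5] ang 2.0 box [[513.0, 156.0], [517.0, 18.0], [530.0, 19.0], [525.0, 156.0]]
lip h54 c [551.7 108.7] size [1
[... 1229 characters left out ...]
steel base 11.129316589410337
handle dark h180 c [ 527.9 -145.4] size [23.4 23.7] ang 89.2 box [[516.0, -157.0], [540.0, -157.0], [540.0, -134.0], [516.0, -134.0]]
[-1, 3, 46, 17, 11, 12, 14, 18, 18, 13, 13, 19, 14, 15, 17, 47, 47, 43, 48, 44, 45, 48, 49, 50, 42, 44, 48, 43, 47, 43, 46, 46, 16, 9]
[2, 9, 44, 19, 7, 15, 11, 10, 12, 10, 16, 18, 15, 10, 15, 46, 47, 51, 46, 40, 47, 45, 46, 46, 46, 49, 48, 45, 42, 42, 45, 49, 8, 10]
[2, 3, 46, 17, 17, 18, 21, 13, 11, 20, 13, 18, 16, 12, 18, 44, 44, 42, 42, 43, 47, 42, 46, 44, 46, 41, 46, 47, 44, 46, 44, 44, 16, 9]
[7, 5, 15, 15, 17, 13, 18, 22, 10, 12, 12, 14, 14, 10, 20, 46, 39, 43, 39, 48, 52, 58, 57, 58, 55, 54, 55, 54, 55, 56, 56, 50, 11, 15]
```

View pics/crop0.png

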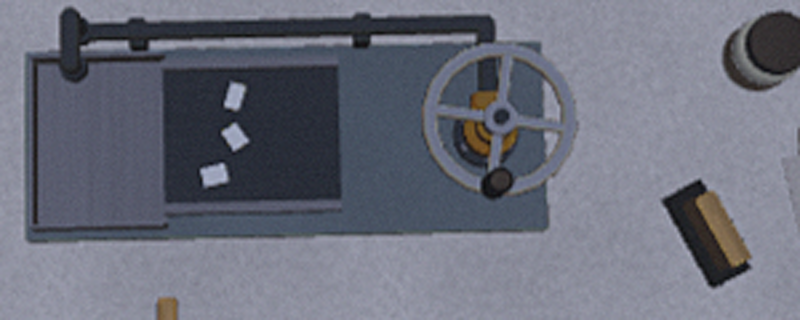

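The crop confirms the layout, and the measured sizes match the given ones (wheel 140, wood 74x21, foot 100). The plate centre is about (589,74) with yaw about 1.4°. The scraper is at (497,-372.6), with its long axis at 27.5°. I'm moving now.

>>> {"api": "carry_out", "payload": {
  "steps": [
    [85,-365,-344,0,0,0,1.16],
    [85,-365,-344,0,0,0,1.16],
    [85,-365,-344,0,0,0,1.16],
    [85,-365,-344,0,0,0,1.16],
    [85,-365,-344,0,0,0,1.16],
    [85,-365,-344,0,0,0,1.16],
    [85,-365,-344,0,0,0,1.16],
    [85,-365,-344,0,0,0,1.16]
  ],
  "squeeze": 50
}}

```text
time_s: 0.9
ee_pos: [382.7, 208.8, 404.4]
eef_rot: [[-0.068, 0.998, -0.001], [0.998, 0.068, -0.001], [-0.001, -0.001, -1.0]]
ft_force: [1.4, 0.6, -1.2]
grip_width: 84.9
```

```bash
cat >> h.py <<'E'
from scipy.spatial.transform import Rotation as Rn
def rel(p,yaw_deg):
    """shift (tool axes) and turn to bring the GRASP point to p, tool down, tool y at yaw_deg"""
    s=monitor.sense(); R=np.array(s["eef_rot"]); a=np.radians(yaw_deg)
    y=np.array([np.cos(a),np.sin(a),0]); zz=np.array([0,0,-1.]); G=np.stack([np.cross(y,zz),y,zz],1)
    t=np.array(p)-zz*arm.grip_depth
    print("t%.2f"%s["time_s"],"tcp",np.round(s["ee_pos"],1),"F",np.round(s["ft_force"],1),"w%.1f"%s["grip_width"],"yaw%.1f"%np.degrees(np.arctan2(R[1,1],R[0,1])))
    print(" shift",np.round(R.T@(t-s["ee_pos"]),1),"turn",np.round(Rn.from_matrix(R.T@G).as_rotvec(),3))
E
python3 - <<'E'
from h import *
rel((497,-372.6,150),-62.5)
z=np.load("top0.npz"); P=cloud(eyes.get_calibration("top"),z["d"])
for n,(u0,v0,u1,v1) in dict(brown=(430,95,485,155),jar=(475,155,520,200),bowl=(385,285,430,325)).items():
    q=P[v0:v1,u0:u1].reshape(-1,3); q=q[(q[:,2]>25)&(q[:,2]<400)]; print(n,q.min(0).round(),q.max(0).round(),np.median(q,0).round())
E
```

```text
t0.90 tcp [382.7 208.8 404.4] F [ 1.4  0.6 -1.2] w84.9 yaw3.9
 shift [-587.6   74.9  100.5] turn [0.    0.002 1.158]
brown [ 758. -361.   25.] [ 843. -277.  224.] [ 786. -307.  145.]
jar [ 640. -459.   25.] [ 705. -394.   94.] [ 669. -420.   84.]
bowl [ 308. -236.   25.] [ 393. -147.   68.] [ 350. -204.   49.]
```

>>> {"api": "carry_out", "payload": {
  "steps": [
    [85,-588,75,0,0,0,1.158],
    [85,-588,75,0,0,0,1.158],
    [85,-588,75,0,0,0,1.158],
    [85,-588,75,0,0,0,1.158],
    [85,-588,75,0,0,0,1.158],
    [85,-588,75,0,0,0,1.158],
    [85,-588,75,0,0,0,1.158],
    [85,-588,75,0,0,0,1.158]
  ]
}}

```text
time_s: 1.7
ee_pos: [459.4, -183.9, 404.8]
eef_rot: [[0.89, 0.457, -0.001], [0.457, -0.89, -0.001], [-0.001, 0.001, -1.0]]
ft_force: [1.1, 1.3, 0.5]
grip_width: 84.9
```

```bash
python3 - <<'E'
from h import *
rel((497,-372.6,160),-62.5)
E
```

```text
t1.70 tcp [ 459.4 -183.9  404.8] F [1.1 1.3 0.5] w84.9 yaw-62.8
 shift [-52.6 185.   90.3] turn [ 0.001  0.001 -0.006]
```

>>> {"api": "carry_out", "payload": {
  "steps": [
    [85,-53,185,0,0,0,0],
    [85,-53,185,0,0,0,0],
    [85,-53,185,0,0,0,0],
    [85,-53,185,0,0,0,0],
    [85,-53,185,90,0,0,0],
    [85,-53,185,90,0,0,0],
    [85,-53,185,90,0,0,0]
  ]
}}

```text
time_s: 2.4
ee_pos: [494.2, -371.3, 308.9]
eef_rot: [[0.89, 0.456, -0.01], [0.456, -0.89, 0.007], [-0.005, -0.011, -1.0]]
ft_force: [-0.6, 1.2, -0.3]
grip_width: 84.8
```

```bash
python3 - <<'E'
from h import *
rel((497,-372.6,52),-62.5)
im,d,c=look("top"); cv2.imwrite("pics/g1.png",cv2.resize(im[190:310,400:560],(800,600),interpolation=cv2.INTER_CUBIC))
im,d,c=look("scene"); cv2.imwrite("pics/g2.png",cv2.resize(im[60:240,160:400],(800,600),interpolation=cv2.INTER_CUBIC))
E
```

```text
t2.40 tcp [ 494.2 -371.3  308.9] F [-0.6  1.2 -0.3] w84.8 yaw-62.9
 shift [  2.4   3.6 102.2] turn [-0.011  0.005 -0.007]
```

View pics/g2.png

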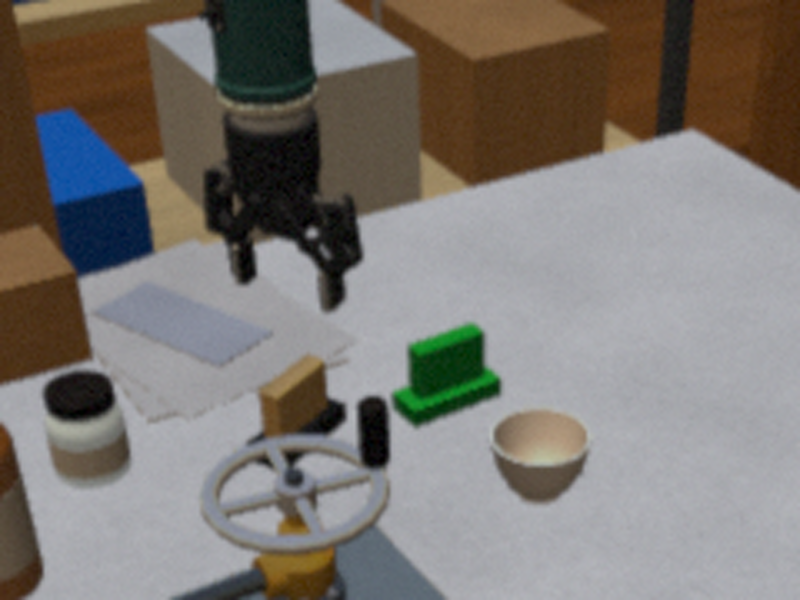

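The gripper hangs above the wooden grip (crop ~(295,390)), with a finger on each side. I'm descending and closing.

>>> {"api": "carry_out", "payload": {
  "steps": [
    [85,2.4,3.6,40,0,0,0],
    [85,2.4,3.6,75,0,0,0],
    [85,2.4,3.6,101,0,0,0],
    [85,2.4,3.6,101,-0.01,0.005,-0.005],
    [0,2.4,3.6,101,-0.01,0.005,-0.005],
    [0,2.4,3.6,101,-0.01,0.005,-0.005],
    [0,2.4,3.6,101,-0.01,0.005,-0.005],
    [0,2.4,3.6,101,-0.01,0.005,-0.005]
  ]
}}

```text
time_s: 3.3
ee_pos: [500.4, -374.9, 215.3]
eef_rot: [[0.887, 0.461, 0.008], [0.461, -0.887, -0.008], [0.004, 0.01, -1.0]]
ft_force: [-0.6, 2.0, 1.8]
grip_width: 27.7
```

>>> {"api": "carry_out", "payload": {
  "steps": [
    [0,0,0,0,0,0,0],
    [0,0,0,0,0,0,0],
    [0,0,0,0,0,0,0],
    [0,0,0,0,0,0,0]
  ]
}}

```text
time_s: 3.7
ee_pos: [500.3, -374.9, 215.2]
eef_rot: [[0.887, 0.461, 0.008], [0.461, -0.887, -0.007], [0.004, 0.01, -1.0]]
ft_force: [-1.0, -0.7, -1.5]
grip_width: 21.2
```

>>> {"api": "carry_out", "payload": {
  "steps": [
    [0,0,0,-40,0,0,0],
    [0,0,0,-90,0,0,0],
    [0,0,0,-140,0,0,0],
    [0,0,0,-190,0,0,0],
    [0,0,0,-215,0,0,0],
    [0,0,0,-215,0,0,0]
  ]
}}

```text
time_s: 4.3
ee_pos: [499.6, -374.2, 435.1]
eef_rot: [[0.887, 0.461, 0.015], [0.461, -0.887, -0.014], [0.007, 0.019, -1.0]]
ft_force: [0.5, -0.9, -2.0]
grip_width: 21.6
```

```bash
python3 - <<'E'
from h import *
rel((594,24,275),-88.6)
E
```

```text
t4.30 tcp [ 499.6 -374.2  435.1] F [ 0.5 -0.9 -2. ] w21.6 yaw-62.5
 shift [ 267.4 -309.8    1.3] turn [ 0.017 -0.011  0.455]
```

>>> {"api": "carry_out", "payload": {
  "steps": [
    [0,267,-310,1,0.01,-0.005,0.455],
    [0,267,-310,1,0.01,-0.005,0.455],
    [0,267,-310,1,0.01,-0.005,0.455],
    [0,267,-310,1,0.01,-0.005,0.455],
    [0,267,-310,1,0.01,-0.005,0.455],
    [0,267,-310,1,0.01,-0.005,0.455],
    [0,267,-310,1,0.01,-0.005,0.455],
    [0,267,-310,1,0.01,-0.005,0.455]
  ]
}}

```text
time_s: 5.1
ee_pos: [590.0, 13.1, 427.6]
eef_rot: [[1.0, 0.024, 0.004], [0.024, -1.0, -0.005], [0.004, 0.005, -1.0]]
ft_force: [0.4, -0.6, -1.9]
grip_width: 21.4
```

>>> {"api": "carry_out", "payload": {
  "steps": [
    [0,0,-40,0,0,0,0],
    [0,0,-40,0,0,0,0],
    [0,0,-40,0,0,0,0]
  ]
}}

```text
time_s: 5.4
ee_pos: [588.3, 54.2, 425.1]
eef_rot: [[1.0, 0.027, -0.0], [0.027, -1.0, -0.005], [-0.0, 0.005, -1.0]]
ft_force: [-0.4, -0.6, -1.8]
grip_width: 21.1
```

```bash
python3 - <<'E'
from h import *
rel((594,24,135),-88.6)
s=monitor.sense(); print(np.round(s["eef_rot"],3))
E
```

```text
t5.40 tcp [588.3  54.2 425.1] F [-0.4 -0.6 -1.8] w21.1 yaw-88.5
 shift [  4.9  29.6 135.6] turn [0.005 0.    0.002]
[[ 1.     0.027 -0.   ]
 [ 0.027 -1.    -0.005]
 [-0.     0.005 -1.   ]]
```

>>> {"api": "carry_out", "payload": {
  "steps": [
    [0,5,30,0,0,0,0],
    [0,5,30,0,0,0,0],
    [0,5,30,45,0,0,0],
    [0,5,30,90,0,0,0],
    [0,5,30,135,0,0,0],
    [0,5,30,135,0,0,0],
    [0,5,30,135,0,0,0]
  ]
}}

```text
time_s: 6.1
ee_pos: [593.7, 22.7, 289.9]
eef_rot: [[1.0, 0.025, -0.003], [0.025, -1.0, -0.005], [-0.003, 0.005, -1.0]]
ft_force: [-0.5, 0.1, -2.2]
grip_width: 21.3
```

```bash
python3 - <<'E'
from h import *
rel((594,24,105.2),-88.6)
s=monitor.sense(); print(np.round(s["eef_rot"],3))
im,d,c=look("top"); im2,d2,c2=look("scene")
a=cv2.resize(im[150:270,210:430],(800,436),interpolation=cv2.INTER_CUBIC)
cv2.imwrite("pics/w1.png",a)
b=cv2.resize(im2[170:380,190:410],(630,600),interpolation=cv2.INTER_CUBIC); cv2.imwrite("pics/w2.png",b)
E
```

```text
t6.10 tcp [593.7  22.7 289.9] F [-0.5  0.1 -2.2] w21.3 yaw-88.5
 shift [ 0.4 -1.4 30. ] turn [0.005 0.003 0.001]
[[ 1.     0.025 -0.003]
 [ 0.025 -1.    -0.005]
 [-0.003  0.005 -1.   ]]
```

View pics/w2.png

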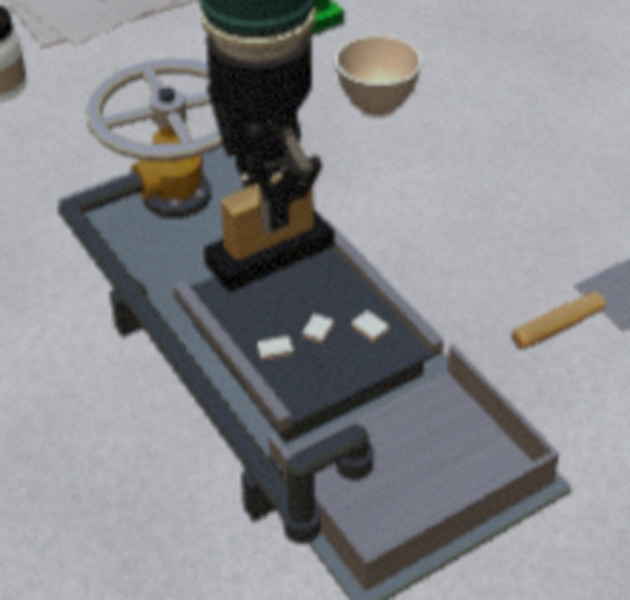

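The scraper is held level above the plate's wheel end, with the fingers clear and the chips ahead at about (275,347), (318,327) and (370,325). I'm checking the foot's lateral position against the lips and chips.

```bash
python3 - <<'E'
from h import *
c=eyes.get_calibration("scene"); a=.0245
def st(p): d=p[:2]-np.array([589,74]); return np.round([d[0]*np.cos(a)+d[1]*np.sin(a),-d[0]*np.sin(a)+d[1]*np.cos(a)],1)
for n,(u,v),z in [("foot far",(233,287),75),("foot near",(334,243),75),("foot top far",(232,268),95),("foottop near",(334,229),95),("chipfar L",(257,350),51),("chip near R",(388,326),51),("lip far inner end",(291,418),55),("lip near inner",(430,350),55),("far corner plate",(291,432),45),("near lip start",(335,240),55),("far lip start",(187,290),55)]:
    print(n,st(onz(c,190+u/2.8636,170+v/2.857,z)))
E
```

```text
foot far [ 45. -37.]
foot near [-50.5 -36.8]
foot top far [ 44.4 -37.7]
foottop near [-47.8 -32.8]
chipfar L [52.8 12.3]
chip near R [-47.7  46.8]
lip far inner end [67.7 87.8]
lip near inner [-58.2  88.9]
far corner plate [70.5 91.9]
near lip start [-65.1 -57.8]
far lip start [ 68.9 -72.6]
```

View pics/w1.png

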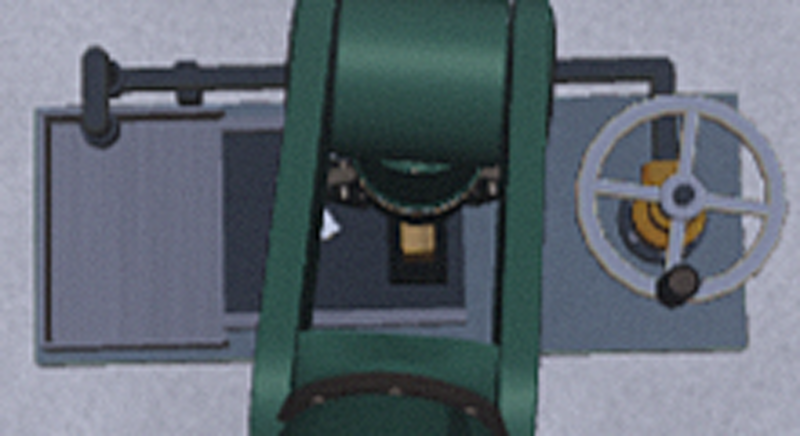

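The pixel checks put the foot's centre about 5 mm too near in x compared with the span of the chips. I'm shifting by +5 and lowering.

>>> {"api": "carry_out", "payload": {
  "steps": [
    [0,5,0,10,0.003,0.003,0],
    [0,5,0,20,0.003,0.003,0],
    [0,5,0,26,0.003,0.003,0],
    [0,5,0,28,0.003,0.003,0],
    [0,5,0,28,0.003,0.003,0],
    [0,5,0,28,0.003,0.003,0]
  ]
}}

```text
time_s: 6.8
ee_pos: [600.4, 23.1, 264.6]
eef_rot: [[1.0, 0.026, 0.007], [0.026, -1.0, -0.003], [0.006, 0.003, -1.0]]
ft_force: [-0.2, 0.3, -1.5]
grip_width: 21.5
```

>>> {"api": "carry_out", "payload": {
  "steps": [
    [0,0,0,1,0,0,0],
    [0,0,0,1.5,0,0,0],
    [0,0,0,1.5,0,0,0]
  ]
}}

```text
time_s: 7.1
ee_pos: [600.4, 23.1, 263.2]
eef_rot: [[1.0, 0.026, 0.007], [0.026, -1.0, -0.003], [0.007, 0.003, -1.0]]
ft_force: [0.4, -0.4, -1.9]
grip_width: 21.5
```

>>> {"api": "carry_out", "payload": {
  "steps": [
    [0,-2,0,1,0,-0.004,0],
    [0,-2,0,2,0,-0.004,0],
    [0,-2,0,2,0,-0.004,0]
  ]
}}

```text
time_s: 7.4
ee_pos: [598.3, 23.0, 261.0]
eef_rot: [[1.0, 0.026, 0.002], [0.026, -1.0, -0.003], [0.002, 0.003, -1.0]]
ft_force: [0.1, 0.2, -1.8]
grip_width: 21.3
```

>>> {"api": "carry_out", "payload": {
  "steps": [
    [0,0,0,0.8,0,0,0],
    [0,0,0,1,0,0,0],
    [0,0,0,1,0,0,0]
  ]
}}

```text
time_s: 7.7
ee_pos: [598.3, 23.0, 260.1]
eef_rot: [[1.0, 0.026, 0.002], [0.026, -1.0, -0.003], [0.002, 0.003, -1.0]]
ft_force: [-0.1, -0.2, -0.1]
grip_width: 21.4
```

Contact is felt at TCP z 260.1, as predicted (260.2). Wiping now.

>>> {"api": "carry_out", "payload": {
  "steps": [
    [0,0,-8,0,0,0,0],
    [0,0,-20,0,0,0,0],
    [0,0,-32,0,0,0,0],
    [0,0,-44,0,0,0,0],
    [0,0,-56,0,0,0,0],
    [0,0,-68,0,0,0,0],
    [0,0,-80,0,0,0,0],
    [0,0,-90,0,0,0,0]
  ]
}}

```text
time_s: 8.5
ee_pos: [596.0, 114.1, 260.0]
eef_rot: [[1.0, 0.027, 0.003], [0.027, -1.0, -0.003], [0.003, 0.003, -1.0]]
ft_force: [-1.1, -2.7, 2.0]
grip_width: 21.2
```

```bash
python3 - <<'E'
from h import *
rel((594,164,105.2),-88.6)
im2,d2,c2=look("scene")
cv2.imwrite("pics/w3.png",cv2.resize(im2[170:380,190:410],(630,600),interpolation=cv2.INTER_CUBIC))
E
```

```text
t8.50 tcp [596.  114.1 260. ] F [-1.1 -2.7  2. ] w21.2 yaw-88.5
 shift [ -0.7 -50.   -0.1] turn [ 0.003 -0.003  0.002]
```

View pics/w3.png

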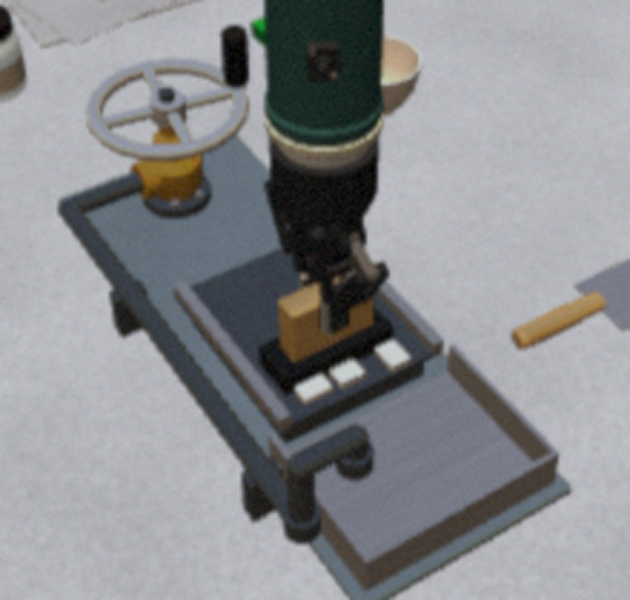

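All three chips lie square against the foot at (313,387), (347,371) and (392,354). I'm continuing over the edge.

>>> {"api": "carry_out", "payload": {
  "steps": [
    [0,0,-10,0,0,0,0],
    [0,0,-22,0,0,0,0],
    [0,0,-34,0,0,0,0],
    [0,0,-46,0,0,0,0],
    [0,0,-54,0,0,0,0],
    [0,0,-54,0,0,0,0],
    [0,0,-54,0,0,0,0]
  ]
}}

```text
time_s: 9.25
ee_pos: [594.4, 169.9, 259.9]
eef_rot: [[1.0, 0.027, 0.003], [0.027, -1.0, -0.001], [0.003, 0.001, -1.0]]
ft_force: [-0.6, 1.6, 1.5]
grip_width: 21.0
```

```bash
python3 - <<'E'
from h import *
rel((594,24,300),-88.6)
im2,d2,c2=look("scene")
cv2.imwrite("pics/w4.png",cv2.resize(im2[170:380,190:410],(630,600),interpolation=cv2.INTER_CUBIC))
E
```

```text
t9.25 tcp [594.4 169.9 259.9] F [-0.6  1.6  1.5] w21.0 yaw-88.4
 shift [  -3.9  146.1 -194.6] turn [ 0.001 -0.003  0.003]
```

View pics/w4.png

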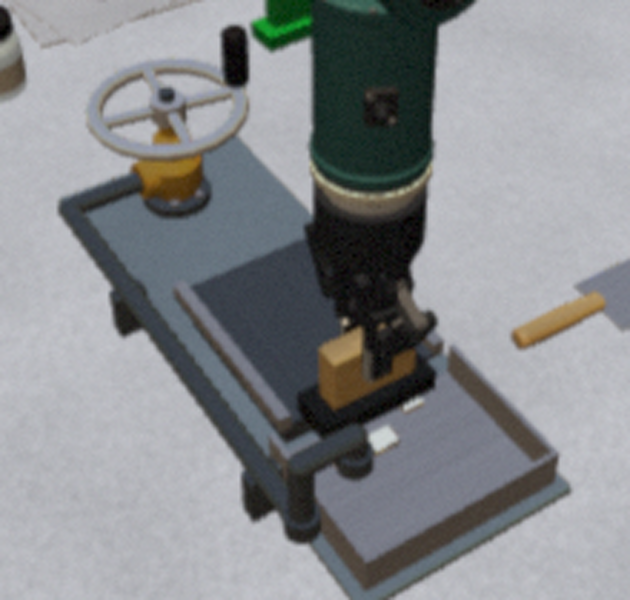

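>>> {"api": "carry_out", "payload": {
  "steps": [
    [0,0,0,-40,0,0,0],
    [0,0,0,-90,0,0,0],
    [0,0,0,-140,0,0,0],
    [0,0,50,-170,0,0,0],
    [0,0,100,-170,0,0,0],
    [0,0,150,-170,0,0,0],
    [0,0,200,-170,0,0,0],
    [0,0,250,-170,0,0,0]
  ]
}}

```text
time_s: 10.1
ee_pos: [599.7, -75.2, 429.8]
eef_rot: [[1.0, 0.027, 0.002], [0.027, -1.0, -0.001], [0.002, 0.001, -1.0]]
ft_force: [-0.6, 0.4, -2.8]
grip_width: 21.1
```

```bash
cat > chips.py <<'E'
from h import *
im,d,c=look("scene"); a=.0245
def st(p): d=p[:2]-np.array([589,74]); return np.round([d[0]*np.cos(a)+d[1]*np.sin(a),-d[0]*np.sin(a)+d[1]*np.cos(a)],1)
h=cv2.cvtColor(im,cv2.COLOR_BGR2HSV); m=((h[...,2]>150)&(h[...,1]<50)).astype(np.uint8)
k=np.zeros_like(m); pts=np.array([[(250,245),(300,245),(388,340),(320,376),(255,290)]]); cv2.fillPoly(k,pts,1)
n,l,s,ce=cv2.connectedComponentsWithStats(m&k)
for i in range(1,n):
    if s[i,4]>8: print(ce[i].round(1),s[i,4],"if trough",st(onz(c,*ce[i],20)),"if plate",st(onz(c,*ce[i],51)))
E
python3 - <<'E'
import chips
from h import *
rel((501,-376,275),-62.5)
E
```

```text
[331.5 308.1] 67 if trough [-34.3  91.6] if plate [-18.  112.7]
[323.1 322.8] 60 if trough [  5.1 115.4] if plate [ 19.9 135.6]
t10.15 tcp [600.2 -82.6 429.8] F [ 2.  -5.7 -1.9] w21.0 yaw-88.7
 shift [-105.9  291.1    2.2] turn [ 0.008 -0.    -0.457]
```

>>> {"api": "carry_out", "payload": {
  "steps": [
    [0,-106,291,0,0.005,0,-0.457],
    [0,-106,291,0,0.005,0,-0.457],
    [0,-106,291,0,0.005,0,-0.457],
    [0,-106,291,0,0.005,0,-0.457],
    [0,-106,291,0,0.005,0,-0.457],
    [0,-106,291,0,0.005,0,-0.457],
    [0,-106,291,0,0.005,0,-0.457],
    [0,-106,291,0,0.005,0,-0.457]
  ]
}}

```text
time_s: 10.95
ee_pos: [498.9, -379.9, 431.1]
eef_rot: [[0.889, 0.457, -0.001], [0.457, -0.889, -0.004], [-0.003, 0.004, -1.0]]
ft_force: [-0.4, 0.5, -1.5]
grip_width: 21.3
```

```bash
python3 - <<'E'
from h import *
rel((501,-376,64),-62.5)
s=monitor.sense(); print(np.round(s["eef_rot"],3))
im,d,c=look("top")
h=cv2.cvtColor(im,cv2.COLOR_BGR2HSV); m=((h[...,2]>150)&(h[...,1]<60)).astype(np.uint8)
k=np.zeros_like(m); k[182:245,224:345]=m[182:245,224:345]
n,l,st,ce=cv2.connectedComponentsWithStats(k)
for i in range(1,n): print(ce[i].round(1),st[i,4],onz(c,*ce[i],20).round())
cv2.imwrite("pics/t1.png",cv2.resize(im[150:270,210:430],(800,436),interpolation=cv2.INTER_CUBIC))
E
```

```text
t10.95 tcp [ 498.9 -379.9  431.1] F [-0.4  0.5 -1.5] w21.3 yaw-62.8
 shift [  4.2  -3.3 212.4] turn [ 0.004  0.003 -0.005]
[[ 0.889  0.457 -0.001]
 [ 0.457 -0.889 -0.004]
 [-0.003  0.004 -1.   ]]
[260.4 199.5] 57 [623. 187.  20.]
[259.6 210.9] 55 [592. 189.  20.]
[267.7 226.1] 45 [552. 168.  20.]
```

View pics/t1.png

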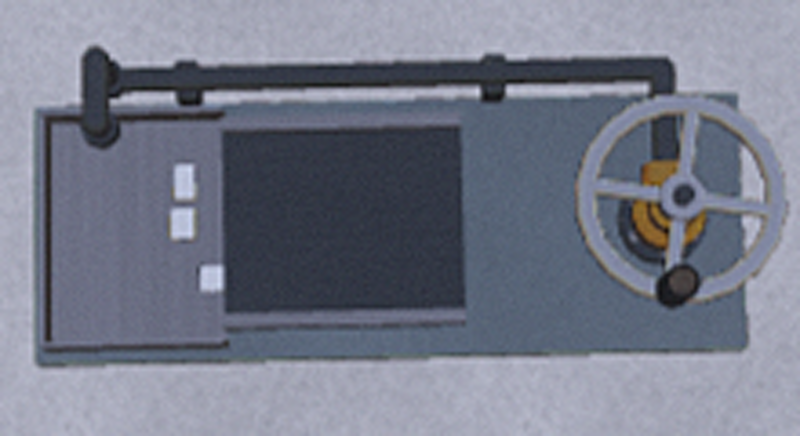

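All three chips are in the trough, at crop (184,182), (182,222) and (211,277), and the plate is clean. I'm standing the scraper back at its old spot.

>>> {"api": "carry_out", "payload": {
  "steps": [
    [0,4,-3,45,0.002,0.003,0],
    [0,4,-3,95,0.002,0.003,0],
    [0,4,-3,140,0.002,0.003,0],
    [0,4,-3,180,0.002,0.003,0],
    [0,4,-3,200,0.002,0.003,0],
    [0,4,-3,211,0.002,0.003,0],
    [0,4,-3,213,0.002,0.003,0],
    [0,4,-3,213,0.002,0.003,0]
  ]
}}

```text
time_s: 11.8
ee_pos: [502.2, -373.6, 218.7]
eef_rot: [[0.889, 0.459, 0.002], [0.459, -0.889, 0.0], [0.002, 0.001, -1.0]]
ft_force: [0.2, -0.7, -2.5]
grip_width: 21.2
```

>>> {"api": "carry_out", "payload": {
  "steps": [
    [0,0,0,1,0,0,0],
    [0,0,0,2,0,0,0],
    [0,0,0,2,0,0,0]
  ]
}}

```text
time_s: 12.1
ee_pos: [502.5, -373.8, 217.6]
eef_rot: [[0.889, 0.459, 0.003], [0.459, -0.889, -0.001], [0.003, 0.002, -1.0]]
ft_force: [0.1, 0.3, -2.2]
grip_width: 20.8
```

>>> {"api": "carry_out", "payload": {
  "steps": [
    [0,0,0,1.5,0,0,0],
    [0,0,0,2.6,0,0,0],
    [0,0,0,2.6,0,0,0]
  ]
}}

```text
time_s: 12.4
ee_pos: [502.5, -373.9, 215.1]
eef_rot: [[0.889, 0.458, 0.004], [0.458, -0.889, -0.001], [0.003, 0.002, -1.0]]
ft_force: [0.3, -0.6, -0.8]
grip_width: 21.3
```

>>> {"api": "carry_out", "payload": {
  "steps": [
    [60,0,0,0.3,0,0,0],
    [60,0,0,0.3,0,0,0],
    [60,0,0,0.3,0,0,0],
    [60,0,0,0.3,0,0,0],
    [60,0,0,0.3,0,0,0],
    [60,0,0,-20,0,0,0],
    [60,0,0,-60,0,0,0],
    [60,0,0,-110,0,0,0]
  ]
}}

```text
time_s: 13.2
ee_pos: [501.3, -373.1, 324.2]
eef_rot: [[0.889, 0.458, -0.0], [0.458, -0.889, 0.003], [0.001, -0.002, -1.0]]
ft_force: [0.6, -0.7, -0.0]
grip_width: 59.7
```

>>> {"api": "carry_out", "payload": {
  "steps": [
    [60,0,0,-50,0,0,0],
    [60,0,0,-100,0,0,0],
    [60,0,0,-120,0,0,0],
    [60,0,0,-120,0,0,0]
  ]
}}

```text
time_s: 13.6
ee_pos: [502.1, -374.1, 448.9]
eef_rot: [[0.889, 0.458, 0.006], [0.459, -0.889, -0.003], [0.004, 0.006, -1.0]]
ft_force: [0.6, -0.0, -0.7]
grip_width: 60.0
```

```bash
python3 - <<'E'
from h import *
rel((529.5,-146,250),-90)
im,d,c=look("scene"); im2,d2,c2=look("top")
P=cloud(c2,d2); h=cv2.cvtColor(im2,cv2.COLOR_BGR2HSV)
cv2.imwrite("pics/s1.png",np.hstack([cv2.resize(im[140:260,180:320],(420,360),interpolation=cv2.INTER_CUBIC),cv2.resize(im2[170:290,380:505],(375,360),interpolation=cv2.INTER_CUBIC)]))
# handle top circle, dark blob
m=(h[...,2]<60).astype(np.uint8); k=np.zeros_like(m); k[210:245,380:415]=m[210:245,380:415]
n,l,s,ce=cv2.connectedComponentsWithStats(k); i=1+np.argmax(s[1:,4]); print(ce[i],s[i],onz(c2,*ce[i],152))
q=P[210:245,380:415].reshape(-1,3); q=q[(q[:,2]>165)]; print("handle top",q[:,:2].mean(0),q[:,:2].min(0),q[:,:2].max(0))
q=P[165:245,360:435].reshape(-1,3); q=q[(q[:,2]>110)&(q[:,2]<126)]; print("rim",q[:,:2].min(0),q[:,:2].max(0))
E
```

```text
t13.60 tcp [ 502.1 -374.1  448.9] F [ 0.6 -0.  -0.7] w60.0 yaw-62.7
 shift [ 128.8 -190.4   43.6] turn [ 0.005 -0.005  0.476]
[395.375    228.828125] [391 223  11  12  64] [ 529.29294182 -147.80495333  152.        ]
handle top [ 521.58873883 -136.61585243] [ 371.21622041 -157.5254362 ] [542.56260836  36.75494993]
rim [ 525.434991   -226.81438554] [664.96611701 -85.87700853]
```

View pics/s1.png

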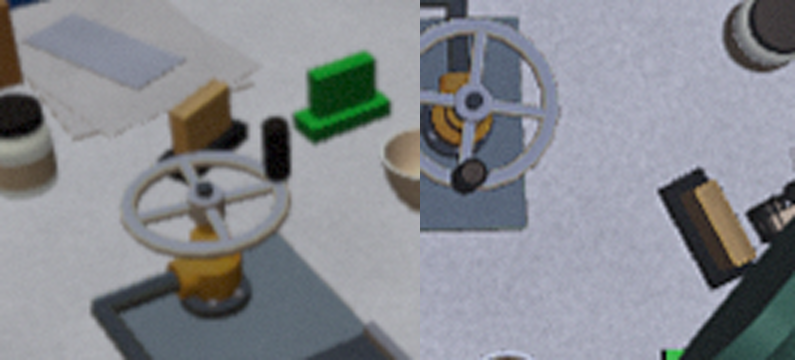

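The scraper stands upright again and nothing else has moved. The handle is at (529.5,-147) and the axis at (595,-156), so the radius is 66, as it should be (65). I'm going to the handle.

>>> {"api": "carry_out", "payload": {
  "steps": [
    [60,129,-191,20,0.005,-0.005,0.476],
    [60,129,-191,20,0.005,-0.005,0.476],
    [60,129,-191,20,0.005,-0.005,0.476],
    [60,129,-191,20,0.005,-0.005,0.476],
    [60,129,-191,20,0.005,-0.005,0.476],
    [60,129,-191,20,0.005,-0.005,0.476],
    [60,129,-191,20,0.005,-0.005,0.476]
  ]
}}

```text
time_s: 14.4
ee_pos: [527.7, -143.5, 422.7]
eef_rot: [[1.0, 0.002, -0.01], [0.002, -1.0, 0.007], [-0.01, -0.007, -1.0]]
ft_force: [-0.5, -0.7, 0.7]
grip_width: 59.9
```

```bash
python3 - <<'E'
from h import *
rel((529.5,-147,157),-90)
E
```

```text
t14.40 tcp [ 527.7 -143.5  422.7] F [-0.5 -0.7  0.7] w59.9 yaw-89.9
 shift [  2.8   4.3 110.9] turn [-0.007  0.01   0.002]
```

>>> {"api": "carry_out", "payload": {
  "steps": [
    [60,2.8,4.3,30,-0.007,0.01,0],
    [60,2.8,4.3,70,-0.007,0.01,0],
    [60,2.8,4.3,100,-0.007,0.01,0],
    [60,2.8,4.3,111,-0.007,0.01,0],
    [60,2.8,4.3,111,-0.007,0.01,0],
    [0,2.8,4.3,111,-0.007,0.01,0],
    [0,2.8,4.3,111,-0.007,0.01,0],
    [0,2.8,4.3,111,-0.007,0.01,0]
  ],
  "squeeze": 40
}}

```text
time_s: 15.2
ee_pos: [530.2, -147.5, 313.4]
eef_rot: [[1.0, 0.002, 0.004], [0.002, -1.0, -0.002], [0.004, 0.002, -1.0]]
ft_force: [-0.3, -1.9, 2.0]
grip_width: 22.8
```

>>> {"api": "carry_out", "payload": {
  "steps": [
    [0,0,0,0,0,0,0],
    [0,0,0,0,0,0,0],
    [0,0,0,0,0,0,0]
  ]
}}

```text
time_s: 15.5
ee_pos: [530.2, -147.5, 313.4]
eef_rot: [[1.0, 0.003, 0.004], [0.003, -1.0, -0.002], [0.004, 0.002, -1.0]]
ft_force: [1.2, -1.2, -4.3]
grip_width: 23.1
```

```bash
cat > circ.py <<'E'
from h import *
import sys
def circ(da,n=8,C=(595,-156),r=65,z=157):
    s=monitor.sense(); R=np.array(s["eef_rot"]); p=np.array(s["ee_pos"]); g=p+R[:,2]*arm.grip_depth
    a0=np.arctan2(g[1]-C[1],g[0]-C[0]); print("grasp",g.round(1),"ang %.1f r %.1f"%(np.degrees(a0),np.hypot(*(g[:2]-C))),"F",s["ft_force"].round(1),"w%.1f"%s["grip_width"],"t",s["time_s"])
    G=np.diag([1.,-1,-1]); tv=Rn.from_matrix(R.T@G).as_rotvec()
    for i in range(1,n+1):
        a=a0+np.radians(da)*i/n; t=np.array([C[0]+r*np.cos(a),C[1]+r*np.sin(a),z+arm.grip_depth]); v=R.T@(t-p)
        print([0]+[round(float(x),1) for x in v]+[round(float(x),3) for x in tv])
if __name__=="__main__": circ(float(sys.argv[1]),int(sys.argv[2]) if len(sys.argv)>2 else 8)
E
python3 circ.py 110
```

```text
grasp [ 530.8 -147.8  158.8] ang 172.7 r 64.8 F [ 1.2 -1.2 -4.3] w23.1 t 15.5
[0, 0.2, 15.8, 1.8, 0.002, -0.004, 0.003]
[0, 3.7, 31.0, 1.8, 0.002, -0.004, 0.003]
[0, 10.8, 44.8, 1.9, 0.002, -0.004, 0.003]
[0, 20.9, 56.6, 1.9, 0.002, -0.004, 0.003]
[0, 33.6, 65.7, 2.0, 0.002, -0.004, 0.003]
[0, 48.0, 71.5, 2.1, 0.002, -0.004, 0.003]
[0, 63.4, 73.7, 2.1, 0.002, -0.004, 0.003]
[0, 78.9, 72.1, 2.2, 0.002, -0.004, 0.003]
```

The handle is held at width 23.1, start angle 172.7° and r 64.8. I'm winding it open.

>>> {"api": "carry_out", "payload": {
  "steps": [
    [0,0.2,15.8,1,0,0,0],
    [0,3.7,31,1,0,0,0],
    [0,10.8,44.8,1,0,0,0],
    [0,20.9,56.6,1,0,0,0],
    [0,33.6,65.7,1,0,0,0],
    [0,48,71.5,1,0,0,0],
    [0,63.4,73.7,1,0,0,0],
    [0,78.9,72.1,1,0,0,0]
  ]
}}

```text
time_s: 16.3
ee_pos: [609.3, -219.9, 313.4]
eef_rot: [[1.0, 0.002, 0.002], [0.002, -1.0, -0.002], [0.002, 0.002, -1.0]]
ft_force: [-4.5, 3.5, 5.0]
grip_width: 22.6
```

```bash
python3 circ.py 120
```

```text
grasp [ 609.6 -220.2  158.7] ang -77.2 r 65.8 F [-4.5  3.5  5. ] w22.6 t 16.3
[0, 16.0, -6.4, 1.7, 0.002, -0.002, 0.002]
[0, 29.9, -16.2, 1.7, 0.002, -0.002, 0.002]
[0, 40.8, -29.2, 1.7, 0.002, -0.002, 0.002]
[0, 47.9, -44.6, 1.7, 0.002, -0.002, 0.002]
[0, 50.8, -61.3, 1.7, 0.002, -0.002, 0.002]
[0, 49.3, -78.2, 1.6, 0.002, -0.002, 0.002]
[0, 43.4, -94.2, 1.6, 0.002, -0.002, 0.002]
[0, 33.6, -108.0, 1.6, 0.002, -0.002, 0.002]
```

>>> {"api": "carry_out", "payload": {
  "steps": [
    [0,16,-6.4,0,0,0,0],
    [0,29.9,-16.2,0,0,0,0],
    [0,40.8,-29.2,0,0,0,0],
    [0,47.9,-44.6,0,0,0,0],
    [0,50.8,-61.3,0,0,0,0],
    [0,49.3,-78.2,0,0,0,0],
    [0,43.4,-94.2,0,0,0,0],
    [0,33.6,-108,0,0,0,0]
  ]
}}

```text
time_s: 17.1
ee_pos: [642.5, -111.3, 313.4]
eef_rot: [[1.0, 0.003, 0.002], [0.003, -1.0, -0.004], [0.002, 0.004, -1.0]]
ft_force: [-5.6, -11.2, 2.0]
grip_width: 22.9
```

```bash
python3 circ.py 120
```

```text
grasp [ 642.8 -112.   158.7] ang 42.6 r 64.9 F [ -5.6 -11.2   2. ] w22.9 t 17.1
[0, -12.7, -10.3, 1.6, 0.004, -0.002, 0.003]
[0, -28.1, -17.5, 1.6, 0.004, -0.002, 0.003]
[0, -44.8, -20.4, 1.5, 0.004, -0.002, 0.003]
[0, -61.7, -19.0, 1.5, 0.004, -0.002, 0.003]
[0, -77.6, -13.2, 1.5, 0.004, -0.002, 0.003]
[0, -91.5, -3.5, 1.5, 0.004, -0.002, 0.003]
[0, -102.5, 9.5, 1.6, 0.004, -0.002, 0.003]
[0, -109.6, 24.9, 1.6, 0.004, -0.002, 0.003]
```

>>> {"api": "carry_out", "payload": {
  "steps": [
    [0,-13.2,-9.6,0,0,0,0],
    [0,-28.6,-16.8,0,0,0,0],
    [0,-45.3,-19.7,0,0,0,0],
    [0,-62.2,-18.3,0,0,0,0],
    [0,-78.1,-12.5,0,0,0,0],
    [0,-92,-2.8,0,0,0,0],
    [0,-103,10.2,0,0,0,0],
    [0,-110.1,25.6,0,0,0,0]
  ]
}}

```text
time_s: 17.9
ee_pos: [532.3, -137.2, 313.5]
eef_rot: [[1.0, 0.004, 0.003], [0.004, -1.0, -0.004], [0.003, 0.004, -1.0]]
ft_force: [7.4, 1.4, -7.7]
grip_width: 22.9
```

```bash
sed -i 's/C=(595,-156)/C=(594.5,-156.7)/' circ.py; python3 circ.py 50 4
```

```text
grasp [ 532.8 -137.8  158.8] ang 162.9 r 64.5 F [ 7.4  1.4 -7.7] w22.9 t 17.9
[0, -2.6, 14.3, 1.8, 0.004, -0.003, 0.004]
[0, -2.3, 28.4, 1.9, 0.004, -0.003, 0.004]
[0, 1.1, 42.2, 1.9, 0.004, -0.003, 0.004]
[0, 7.5, 54.8, 2.0, 0.004, -0.003, 0.004]
```

>>> {"api": "carry_out", "payload": {
  "steps": [
    [0,-2.2,14.3,0,0,0,0],
    [0,-2,28.4,0,0,0,0],
    [0,1.4,42.2,0,0,0,0],
    [0,7.8,54.8,0,0,0,0]
  ]
}}

```text
time_s: 18.3
ee_pos: [540.3, -192.5, 313.4]
eef_rot: [[1.0, 0.003, 0.003], [0.003, -1.0, -0.001], [0.003, 0.001, -1.0]]
ft_force: [6.0, 7.9, -5.0]
grip_width: 22.8
```

```bash
python3 circ.py 40 4
```

```text
grasp [ 540.8 -192.7  158.7] ang -146.2 r 64.7 F [ 6.   7.9 -5. ] w22.8 t 18.3
[0, 7.3, 9.2, 1.8, 0.001, -0.003, 0.003]
[0, 15.8, 16.7, 1.8, 0.001, -0.003, 0.003]
[0, 25.5, 22.6, 1.9, 0.001, -0.003, 0.003]
[0, 36.0, 26.7, 1.9, 0.001, -0.003, 0.003]
```

>>> {"api": "carry_out", "payload": {
  "steps": [
    [0,3.6,4.6,0,0,0,0],
    [0,7.1,8.8,0,0,0,0],
    [0,7.1,8.8,0,0,0,0]
  ]
}}

```text
time_s: 18.6
ee_pos: [548.1, -202.2, 313.4]
eef_rot: [[1.0, 0.002, 0.004], [0.002, -1.0, -0.001], [0.004, 0.001, -1.0]]
ft_force: [3.5, 3.0, -3.9]
grip_width: 22.6
```

>>> {"api": "carry_out", "payload": {
  "steps": [
    [0,3.3,3.1,0,0,0,0],
    [0,6.7,6.1,0,0,0,0],
    [0,6.7,6.1,0,0,0,0]
  ]
}}

```text
time_s: 18.9
ee_pos: [555.1, -208.5, 313.4]
eef_rot: [[1.0, 0.001, 0.004], [0.001, -1.0, 0.0], [0.004, -0.0, -1.0]]
ft_force: [2.9, 3.8, -3.2]
grip_width: 22.7
```

```bash
cat > tab.py <<'E'
from h import *
import sys
C=np.array((594.5,-156.7)); s=monitor.sense(); R=np.array(s["eef_rot"]); g=(np.array(s["ee_pos"])+R[:,2]*155)[:2]-C
a=np.degrees(np.arctan2(g[1],g[0])); u=g/np.hypot(*g); F=s["ft_force"][:2]
print("ang %.1f r %.1f Frad %.1f Ftan %.1f"%(a,np.hypot(*g),F@u,F@[-u[1],u[0]]),"w%.1f t%.1f"%(s["grip_width"],s["time_s"]))
st=float(sys.argv[1])
for i in range(int(sys.argv[2])):
    b,e=np.radians(a+i*st),np.radians(a+(i+1)*st); p0=g if i==0 else 65*np.array([np.cos(b),np.sin(b)])
    d=65*np.array([np.cos(e),np.sin(e)])-p0; print("to %.0f"%(a+(i+1)*st),(R[:2,:2].T@d).round(1))
E
python3 tab.py 8 6
```

```text
ang -126.9 r 64.7 Frad -4.8 Ftan 0.1 w22.7 t18.9
to -119 [7.4 5.1]
to -111 [8.2 3.8]
to -103 [8.7 2.7]
to -95 [9.  1.4]
to -87 [9.1 0.2]
to -79 [ 9.  -1.1]
```

>>> {"api": "carry_out", "payload": {
  "steps": [
    [0,3.7,2.6,0,0,0,0],
    [0,7.4,5.1,0,0,0,0],
    [0,7.4,5.1,0,0,0,0]
  ]
}}

```text
time_s: 19.2
ee_pos: [562.6, -213.6, 313.4]
eef_rot: [[1.0, 0.001, 0.003], [0.001, -1.0, 0.002], [0.003, -0.002, -1.0]]
ft_force: [2.0, 4.5, -1.8]
grip_width: 22.8
```

>>> {"api": "carry_out", "payload": {
  "steps": [
    [0,4.1,2,0,0,0,0],
    [0,8.2,3.8,0,0,0,0],
    [0,8.2,3.8,0,0,0,0]
  ]
}}

```text
time_s: 19.5
ee_pos: [571.1, -217.7, 313.4]
eef_rot: [[1.0, 0.001, 0.003], [0.001, -1.0, 0.002], [0.003, -0.002, -1.0]]
ft_force: [0.4, 3.6, 0.5]
grip_width: 22.5
```

```bash
python3 tab.py 8 4
```

```text
ang -110.7 r 64.9 Frad -3.5 Ftan -0.9 w22.5 t19.5
to -103 [8.6 2.7]
to -95 [9.  1.4]
to -87 [9.1 0.1]
to -79 [ 9.  -1.1]
```

>>> {"api": "carry_out", "payload": {
  "steps": [
    [0,4.3,1.5,0,0,0,0],
    [0,8.6,2.7,0,0,0,0],
    [0,8.6,2.7,0,0,0,0]
  ]
}}

```text
time_s: 19.8
ee_pos: [580.1, -220.5, 313.4]
eef_rot: [[1.0, 0.001, 0.003], [0.001, -1.0, 0.002], [0.003, -0.002, -1.0]]
ft_force: [0.9, 4.1, -0.3]
grip_width: 22.9
```

>>> {"api": "carry_out", "payload": {
  "steps": [
    [0,4.5,0.8,0,0,0,0],
    [0,9,1.4,0,0,0,0],
    [0,9,1.4,0,0,0,0]
  ]
}}

```text
time_s: 20.1
ee_pos: [589.8, -222.0, 313.4]
eef_rot: [[1.0, 0.001, 0.004], [0.001, -1.0, 0.002], [0.004, -0.002, -1.0]]
ft_force: [-0.6, 5.1, -0.2]
grip_width: 22.7
```

```bash
python3 tab.py 8 4
```

```text
ang -93.7 r 65.1 Frad -5.0 Ftan -0.9 w22.7 t20.1
to -86 [ 9.1 -0.1]
to -78 [ 9.  -1.3]
to -70 [ 8.7 -2.5]
to -62 [ 8.3 -3.7]
```

>>> {"api": "carry_out", "payload": {
  "steps": [
    [0,4.5,0,0,0,0,0],
    [0,9.1,-0.1,0,0,0,0],
    [0,9.1,-0.1,0,0,0,0]
  ]
}}

```text
time_s: 20.4
ee_pos: [599.5, -221.9, 313.4]
eef_rot: [[1.0, 0.001, 0.004], [0.001, -1.0, 0.002], [0.004, -0.002, -1.0]]
ft_force: [-2.2, 2.9, -0.7]
grip_width: 23.2
```

>>> {"api": "carry_out", "payload": {
  "steps": [
    [0,4.5,-0.6,0,0,0,0],
    [0,9,-1.3,0,0,0,0],
    [0,9,-1.3,0,0,0,0]
  ]
}}

```text
time_s: 20.7
ee_pos: [609.2, -220.4, 313.4]
eef_rot: [[1.0, 0.001, 0.005], [0.001, -1.0, 0.002], [0.005, -0.002, -1.0]]
ft_force: [-1.7, 4.0, 0.5]
grip_width: 23.1
```

```bash
python3 tab.py 8 4
```

```text
ang -76.3 r 65.3 Frad -4.2 Ftan -0.7 w23.1 t20.7
to -68 [ 8.6 -3. ]
to -60 [ 8.2 -3.9]
to -52 [ 7.6 -5. ]
to -44 [ 6.8 -6. ]
```

>>> {"api": "carry_out", "payload": {
  "steps": [
    [0,4.3,-1.4,0,0,0,0],
    [0,8.6,-3,0,0,0,0],
    [0,8.6,-3,0,0,0,0]
  ]
}}

```text
time_s: 21.0
ee_pos: [618.5, -217.3, 313.4]
eef_rot: [[1.0, 0.002, 0.006], [0.002, -1.0, 0.002], [0.006, -0.002, -1.0]]
ft_force: [-0.7, 1.9, 0.3]
grip_width: 22.8
```

>>> {"api": "carry_out", "payload": {
  "steps": [
    [0,4.1,-1.9,0,0,0,0],
    [0,8.2,-3.9,0,0,0,0],
    [0,8.2,-3.9,0,0,0,0]
  ]
}}

```text
time_s: 21.3
ee_pos: [627.3, -213.0, 313.4]
eef_rot: [[1.0, 0.002, 0.006], [0.002, -1.0, 0.002], [0.006, -0.002, -1.0]]
ft_force: [-1.8, 2.3, 0.1]
grip_width: 23.1
```

```bash
python3 tab.py 8 4
```

```text
ang -59.0 r 65.4 Frad -2.9 Ftan -0.4 w23.1 t21.3
to -51 [ 7.2 -5.6]
to -43 [ 6.6 -6.2]
to -35 [ 5.7 -7. ]
to -27 [ 4.7 -7.8]
```

>>> {"api": "carry_out", "payload": {
  "steps": [
    [0,3.6,-2.8,0,0,0,0],
    [0,7.2,-5.6,0,0,0,0],
    [0,7.2,-5.6,0,0,0,0]
  ]
}}

```text
time_s: 21.6
ee_pos: [635.2, -207.2, 313.4]
eef_rot: [[1.0, 0.002, 0.008], [0.002, -1.0, 0.002], [0.008, -0.002, -1.0]]
ft_force: [-1.5, 0.7, -0.8]
grip_width: 22.5
```

```bash
python3 tab.py 6 5
```

```text
ang -50.2 r 65.5 Frad -1.5 Ftan -0.7 w22.5 t21.6
to -44 [ 4.7 -5. ]
to -38 [ 4.5 -5.1]
to -32 [ 3.9 -5.5]
to -26 [ 3.3 -5.9]
to -20 [ 2.7 -6.2]
```

>>> {"api": "carry_out", "payload": {
  "steps": [
    [0,2.5,-2.5,0,0,0,0],
    [0,4.8,-5,0,0,0,0],
    [0,4.8,-5,0,0,0,0]
  ]
}}

```text
time_s: 21.9
ee_pos: [638.8, -204.0, 313.4]
eef_rot: [[1.0, 0.003, 0.004], [0.003, -1.0, -0.003], [0.004, 0.003, -1.0]]
ft_force: [-8.9, -8.0, 1.9]
grip_width: 23.0
```

>>> {"api": "carry_out", "payload": {
  "steps": [
    [0,2.3,-2.5,0,0,-0.003,0],
    [0,4.7,-5.1,0,0,-0.003,0],
    [0,4.7,-5.1,0,0,-0.003,0]
  ]
}}

```text
time_s: 22.2
ee_pos: [640.8, -202.4, 313.4]
eef_rot: [[1.0, 0.003, -0.007], [0.003, -1.0, -0.01], [-0.007, 0.01, -1.0]]
ft_force: [-17.0, -16.8, 3.9]
grip_width: 23.2
```

```bash
python3 tab.py 6 4
```

```text
ang -46.4 r 65.4 Frad 0.5 Ftan -23.9 w23.2 t22.2
to -40 [ 4.4 -5.2]
to -34 [ 4.1 -5.4]
to -28 [ 3.6 -5.8]
to -22 [ 2.9 -6.1]
```

The stop is felt: Ftan rises 1 → 12 → 24 N and the angle stalls at about -47.5°, i.e. 1.39 turns on, inside the expected range. I'm backing off a quarter turn.

```bash
python3 circ.py -92 8
```

```text
grasp [ 639.6 -204.   158.7] ang -46.4 r 65.4 F [-17.  -16.8   3.9] w23.2 t 22.2
[0, -11.7, 9.2, 1.9, 0.01, 0.007, 0.003]
[0, -23.4, 15.0, 2.0, 0.01, 0.007, 0.003]
[0, -36.0, 18.3, 2.1, 0.01, 0.007, 0.003]
[0, -49.0, 19.0, 2.2, 0.01, 0.007, 0.003]
[0, -61.9, 17.1, 2.3, 0.01, 0.007, 0.003]
[0, -74.1, 12.7, 2.3, 0.01, 0.007, 0.003]
[0, -85.3, 6.0, 2.4, 0.01, 0.007, 0.003]
[0, -94.8, -2.9, 2.3, 0.01, 0.007, 0.003]
```

>>> {"api": "carry_out", "payload": {
  "steps": [
    [0,-11.7,9.2,0.5,0.01,0.007,0],
    [0,-23.4,15,0.5,0.01,0.007,0],
    [0,-36,18.3,0.5,0.01,0.007,0],
    [0,-49,19,0.5,0.01,0.007,0],
    [0,-61.9,17.1,0.5,0.01,0.007,0],
    [0,-74.1,12.7,0.5,0.01,0.007,0],
    [0,-85.3,6,0.5,0.01,0.007,0],
    [0,-94.8,-2.9,0.5,0.01,0.007,0]
  ]
}}

```text
time_s: 23.0
ee_pos: [545.6, -199.4, 313.5]
eef_rot: [[1.0, 0.003, 0.002], [0.003, -1.0, -0.001], [0.002, 0.001, -1.0]]
ft_force: [9.2, 4.4, -9.9]
grip_width: 23.0
```

```bash
python3 tab.py -2 2
```

```text
ang -138.6 r 64.7 Frad -9.9 Ftan 2.8 w23.0 t23.0
to -141 [-1.7 -1.5]
to -143 [-1.4 -1.8]
```

>>> {"api": "carry_out", "payload": {
  "steps": [
    [50,0,0,0,0,0,0],
    [50,0,0,0,0,0,0],
    [50,0,0,0,0,0,0],
    [50,0,0,0,0,0,0],
    [50,0,0,-15,0,0,0],
    [50,0,0,-50,0,0,0],
    [50,0,0,-100,0,0,0],
    [50,0,0,-130,0,0,0]
  ]
}}

```text
time_s: 23.8
ee_pos: [545.9, -200.0, 447.0]
eef_rot: [[1.0, 0.003, 0.005], [0.003, -1.0, -0.003], [0.005, 0.003, -1.0]]
ft_force: [0.7, -0.2, 0.3]
grip_width: 49.9
```

>>> {"api": "carry_out", "payload": {
  "steps": [
    [50,-40,-45,0,0,0,0],
    [50,-80,-90,0,0,0,0],
    [50,-100,-135,0,0,0,0],
    [50,-110,-180,0,0,0,0],
    [50,-110,-220,0,0,0,0],
    [50,-110,-220,0,0,0,0]
  ]
}}

```text
time_s: 24.4
ee_pos: [433.9, 23.9, 446.1]
eef_rot: [[1.0, 0.007, 0.005], [0.007, -1.0, -0.0], [0.005, 0.0, -1.0]]
ft_force: [-0.2, 0.0, -0.1]
grip_width: 50.0
```

```bash
python3 - <<'E'
from h import *
s=monitor.sense(); print(s["ee_pos"],s["ft_force"],s["time_s"],s["grip_width"])
im2,d2,c2=look("top"); im,d,c=look("scene"); h=cv2.cvtColor(im2,cv2.COLOR_BGR2HSV)
P=cloud(c2,d2); k=np.zeros((480,640),bool); k[165:250,360:440]=1; m=k&(P[...,2]>165)&(P[...,2]<195)
p=P[m][:,:2].mean(0); print("handle",p,m.sum(),"ang",np.degrees(np.arctan2(p[1]+156.5,p[0]-594.5)))
cv2.imwrite("pics/e1.png",np.vstack([cv2.resize(im2[140:330,160:560],(632,300)),cv2.resize(im[120:380,120:440],(632,300)[:1]+(300,))]))
E
```

```text
[433.88862188  23.87173482 446.10353352] [-0.22811551  0.04472768 -0.08474095] 24.4 50.02269721412382
handle [ 544.14659763 -196.32192556] 92 ang -141.66133401783836
```

View pics/e1.png

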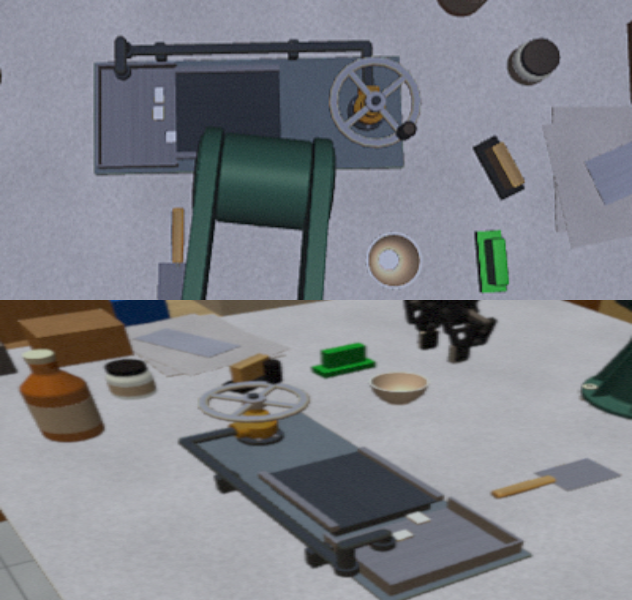

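The wheel's handle is released at the new angle. The chips are in the trough, the scraper is upright, the bystanders have not moved and the arm is clear. Handing in.

```bash
python3 -c "
from cell import sign_off; print(sign_off())"
```

```text
the job is handed in; nothing more can be done
None
```

The job was done in the order asked and handed in at about 24.5 s, well under the 72 s limit; sign-off gives no verdict.

- **Wipe:** I gripped the scraper by its wooden grip and felt its foot touch the plate. One pass pushed all three chips into the trough. The top view showed three chips in the trough and a clean plate. The last scene view shows only two of them, as the pipe hides the third.
- **Scraper:** It stands upright on the bench at its old spot. I lowered it until I felt contact before letting go, and a picture taken afterwards confirmed it.
- **Valve:** I wound the handle about 500° (1.39 turns) counter-clockwise from its start. There the tangential force rose from 1 to 12 to 24 N and the angle stalled at about -47.5°. I then backed it off a quarter turn and let go.
- **Final checks:** The arm's own reading put the handle at -138.6°, while the depth image gave -141.7°. The camera also read about 1.5° low at the start, so the true back-off is roughly 91–93°.
- **Bystanders:** The jar, bowl and spatula looked unmoved in the last pictures. The white bottle was not in those crops, but the arm never went near it. The last force reading, with the arm clear, was about zero.

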